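# Put a printing board away in the plate rack

### The job

Take the printing board out of its small wooden stand, slide it edgewise down the guides of one bay of the two-bay plate rack and press it fully home, so that the stiff foot under it is right down, then let go of it. The foot of one bay is jammed and does not give, which cannot be seen: if the board will not go down there, pull it out and use the other bay. Do not knock over any of the bottles or pots.

Things in the scene. Friction and masses are not known exactly. Their poses are not given: they have to be found in the camera images.
- board_grip (a point): centre of the dark wooden batten on the printing board's top edge: 66 mm long (x), 14 mm thick (y), 24 mm high. Grasp it across its 14 mm. This point is 96 mm above the board's lower edge; z up. Either way round (half a turn about z) is equally good. The board stands loose in the stand and may lean a few degrees
- board_edge (a point): middle of the printing board's lower edge; axes as board_grip. The board is plywood with a dark lino face on one side, 96 mm wide (x), 6 mm thick (y), 84 mm high without the batten, 0.1 to 0.17 kg
- stand: low wooden stand in which the board waits, fixed to the desk, 124 mm (x) by 56 mm (y), 30 mm high, with a 9 mm wide slot along x whose floor is 8 mm above the desk; origin under its centre, on the desk
- rack: two-bay plate rack, wood with aluminium guides, fixed; 150 (x) x 106 (y) x 78 mm high; origin under its centre, on the desk, z up. Boards stand in its x-z plane. Each bay has a vertical groove at either end, 8 mm wide (y), 98.5 mm between groove bottoms (x), open at the top with rounded lead-ins of 4 mm radius, and a dark steel foot bar at the bottom
- bay_left (a point): centre of the mouth of the bay on the rack's +y side, level with the tops of the guides (78 mm above the desk); axes as the rack's. A board resting on a raised or jammed foot has its lower edge 53 mm below this point, a board pressed home 65 mm below it
- bay_right (a point): the same for the bay on the rack's -y side, 44 mm from bay_left
- seat_foot (a joint): travel in m of the foot that is not jammed: 0 up (start), 0.012 fully down at a hard stop. It yields to a push of about 8 N and stays where it is pushed. Which bay it lies in is not known beforehand; the jammed foot in the other bay looks the same, stands at the same height and does not give at all
- medium_bottle_mid (a point): round bottle of painting medium with ribbed white screw cap, 47 mm across, 95 mm tall, loose bystander; point at its centre, half-way up
- ink_bottle_mid (a point): square bottle of drawing ink with white cap, 46x45 mm, 88 mm tall, loose bystander; point at its centre, half-way up
- corked_vial_mid (a point): tiny corked bottle, 31 mm across, 43 mm tall, loose bystander; point at its centre, half-way up
- gouache_pot_mid (a point): small dark pot with pale lid, 42 mm across, 61 mm tall, loose bystander; point at its centre, half-way up
Things that resemble listed ones, but are neither listed nor needed, are in the scene too. There is more than one size of the part that bears board_grip; the job needs the larger.

How it is judged:
By the outcome, as a careful person would: the job done as asked, in the order asked, and still so for the second after the job is handed in, with the robot touching nothing.
It also fails if it takes over 51 s, if anything falls off the work surface, if the arm or the gripper's body presses on something with over 40 N, if the wrist force passes 120 N, or if a joint passes its speed limit or range.

### The arm

A 6-joint arm with a two-finger parallel gripper is mounted at the origin on a cart in front of the work surface, level with it; the furniture and walls round the work are solid. World frame = base frame: x ahead of the robot, y to its left, z up, the work surface at z = 0. Lengths are in mm, angles in rad, forces in N, time in s.
With the tool pointing down it reaches from about 350 to 775 mm from the base axis. Payload 7.3 kg.
Tool frame: the origin (TCP) lies between the finger pads; the fingertips stand tcp_to_tips ahead of it and the grasp point (between the pads) lies 5 mm behind it (tcp_to_tips is the distance from the TCP to the fingertips, in mm); z points along the fingers, x is the direction in which the jaws open and shut, and the axes are right-handed (so a half turn about z gives the same grasp; the last joint's range is limited). The gripper opens to 92 mm and grips with 3 to 60 N. Pads are 19 mm wide; open, the fingers measure 130 mm over their backs; the gripper's body (75 mm by 190 mm) begins 47 mm behind the grasp point.
Start: joints at [1.152, 0.342, 1.524, -0, 1.275, -0.146], TCP at [141.434, 505.608, 240.741] pointing down, gripper open.
Joint ranges: [-2.53, 2.53], [-0.77, 2.02], [0.04, 2.7], [-1, 4.14], [0.28, 2.66], [-3.11, 3.11]. Speed limits (rad/s): [2.57, 2.57, 3.14, 3.14, 3.14, 3.14].

### API

Orientations are given as [roll, pitch, yaw] about the fixed x, y, z axes, in that order (R = Rz(yaw) Ry(pitch) Rx(roll)).
In Python, from plant import * gives the robot as it stands.
- The arm moves only by the tool drive_tool, never from a script. Its argument "deltas" is a list of rows, each an object of numbers: "hand": the gripper's target within -1 to 1 (shut at 1, half-way at 0, fully open at -1); "tx", "ty", "tz": the shift along the tool's x, y, z each as a share of 4 cm, from -1 to 1; "wx", "wy", "wz": the turn, a rotation vector about the tool's x, y, z each as a share of 5 degrees, from -1 to 1. In form: [{"hand": .., "tx": .., "ty": .., "tz": .., "wx": .., "wy": .., "wz": ..}, ...]. A call has 1 to 20 rows; each row shifts and turns the commanded pose from where the row before left it, along the tool's axes as they then stand; what a row does not reach is not made up. A row lasts 1/12 s, in which the tool goes at most 41.7 mm and 7.16 degrees, less where a joint would pass 70% of its speed; a pose out of reach is approached as far as the arm can. A call with a number of a shift or a turn outside -1 to 1 is refused whole. A call with a gripper value outside its range is refused whole. The fingers move at their own pace and stop on an object; the grip force is fixed at half the most. Time passes only in rows, so rows that do not move let the fingers close. It gives the time, the measured TCP pose, the force and the opening at its end, in the units of the state.
- get_obs(): the state, without advancing time (a new reading comes with each control period).
- capture(name): name is "scene" or "top" or "wrist"; returns the picture (420x560x3 uint8, red, green, blue); there is no depth.
- camera_model(name): a dict with "fx", "fy", "cx", "cy" (pixels), "rvec" (rotation vector, rad) and "tvec" (3), from world to camera coordinates, as OpenCV has them. Camera axes: x right, y down, z forward; pixel columns grow to the right and rows downward; lengths in mm; the calibration is good to about 2 mm. A picture is of the moment at which its call begins: read the wrist's pose just before it. camera_model takes no time and is no camera call; for the wrist camera it gives the pose at the moment of the call.
- close_job(): hands the job in, once; it reports no verdict.
The state is a dict: "time": time; "joint_positions": joint angles; "dq": joint speeds; "tau": joint torques, N m; "tool_pos": TCP position; "tcp_rot": TCP orientation; "contact_force": force on the tool from outside, world axes, zero at the start; "moment": the same for the moment, N m; "grip_width": finger opening in mm.
Only numpy, scipy, OpenCV 4.12 (cv2) and the standard library are available. Lean on these libraries where they do the work, as an engineer would, in place of code of your own. Each camera call takes 0.05 s, during which the arm holds its last target.

## Working session

There is one attempt and no reset: what is moved stays moved. The work goes in short steps, Python scripts to look and compute and a tool call to move; the robot and the scene stay as the last step left them, time stands still between calls to the robot, and variables do not carry over. Pictures are saved under pics/ and viewed, and the job is handed in when it is done.

Besides the shell and the picture viewer there is one more tool, called as a command line: name --argument value ..., lists and objects as JSON in quotes. drive_tool: Moves the arm, as the interface text tells. Its arguments: {"type":"object","properties":{"deltas":{"type":"array","items":{"type":"object","properties":{"hand":{"type":"number"},"tx":{"type":"number"},"ty":{"type":"number"},"tz":{"type":"number"},"wx":{"type":"number"},"wy":{"type":"number"},"wz":{"type":"number"}}}}},"required":["deltas"]}

```bash
ls; mkdir -p pics; python3 - <<'E'
from plant import *
import cv2
print(get_obs())
for n in ("scene","top","wrist"):
    m=camera_model(n); print(n,m)
    cv2.imwrite(f"pics/{n}0.png",cv2.cvtColor(capture(n),cv2.COLOR_RGB2BGR))
E
```

```text
pics
{'time': 0.0, 'joint_positions': array([ 1.15201507e+00,  3.42730986e-01,  1.52498971e+00, -1.41707942e-05,
        1.27540324e+00, -1.46004471e-01]), 'dq': array([-0.00013101,  0.0015021 ,  0.00081354, -0.00014802, -0.0004545 ,
       -0.00099594]), 'tau': array([-6.34456046e-04, -4.31243348e+01, -2.44221210e+01,  7.17738457e-02,
        5.60353138e-02, -1.25229153e-04]), 'tool_pos': array([141.26892624, 505.24635499, 240.05019076]), 'tcp_rot': array([-3.14138328e+00,  1.51695752e-03,  1.29802384e+00]), 'contact_force': array([ 0.36870121, -0.47184633, -0.10560439]), 'moment': array([ 0.0122724 , -0.00314592,  0.03514348]), 'grip_width': 91.80329660453823}
scene {'fx': 532.4728099656679, 'fy': 532.4728099656679, 'cx': 283.09569001253, 'cy': 213.17804683160122, 'rvec': array([ 1.94672395, -0.62974414,  0.39308959]), 'tvec': array([-368.28424155,  280.54560287,  748.15072889])}
top {'fx': 513.8234587431556, 'fy': 513.8234587431556, 'cx': 275.44126030588393, 'cy': 207.275579580798, 'rvec': array([ 2.21765396, -2.17257265,  0.05364814]), 'tvec': array([ 145.12909196,  533.78105139, 1265.35564097])}
wrist {'fx': 372.40987869959866, 'fy': 372.40987869959866, 'cx': 278.23969695228, 'cy': 206.73452259465824, 'rvec': array([-2.33899354, -1.77524553, -0.21866527]), 'tvec': array([-525.82125262,  -30.82562878,  388.04541798])}
```

View pics/scene0.png

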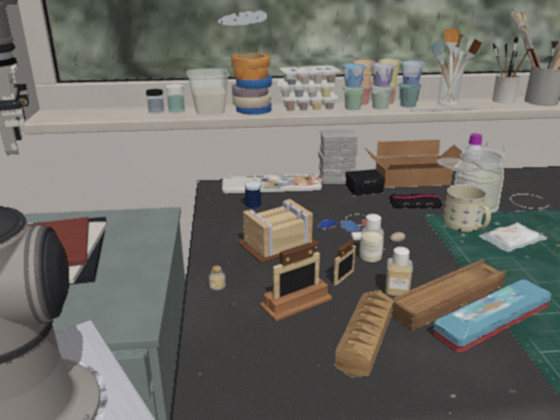

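View pics/top0.png

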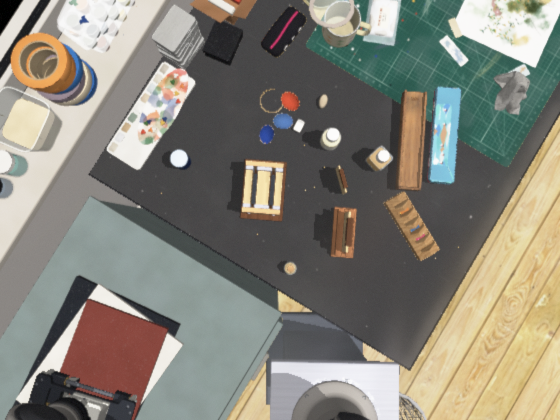

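View pics/wrist0.png

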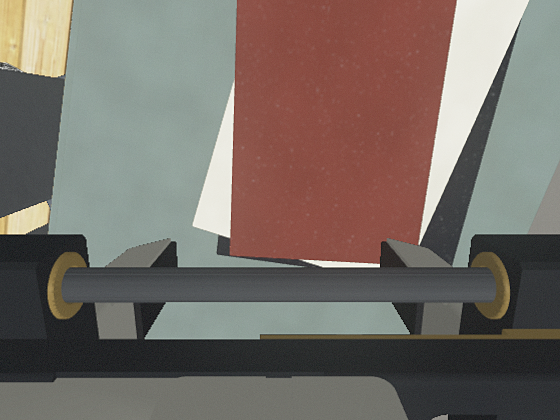

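The scene view shows the big board in its stand at about (297,285), the smaller lookalike at (345,262) and the rack at (278,228). In the top view the stand is at (344,232), the rack at (263,190), the vial at (290,268) and the pot at (179,158). I'll zoom in on these.

```bash
python3 - <<'E'
import cv2
t=cv2.imread('pics/top0.png'); s=cv2.imread('pics/scene0.png')
cv2.imwrite('pics/t1.png',cv2.resize(t[140:290,225:375],None,fx=4,fy=4,interpolation=cv2.INTER_CUBIC))
cv2.imwrite('pics/s1.png',cv2.resize(s[180:330,200:360],None,fx=4,fy=4,interpolation=cv2.INTER_CUBIC))
E
cat > h.py <<'E'
import numpy as np, cv2
from plant import *
def cam(n,m=None):
    m=m or camera_model(n); R=cv2.Rodrigues(np.array(m['rvec']))[0]; t=np.array(m['tvec']); return m,R,t
def ray(m,uv):
    m,R,t=m; d=R.T@np.array([(uv[0]-m['cx'])/m['fx'],(uv[1]-m['cy'])/m['fy'],1]); return -R.T@t,d
def onz(m,uv,z):
    c,d=ray(m,uv); return c+d*(z-c[2])/d[2]
def proj(m,p):
    m,R,t=m; q=R@np.array(p)+t; return np.array([m['fx']*q[0]/q[2]+m['cx'],m['fy']*q[1]/q[2]+m['cy']])
E
```

```text
(no output)
```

View pics/t1.png

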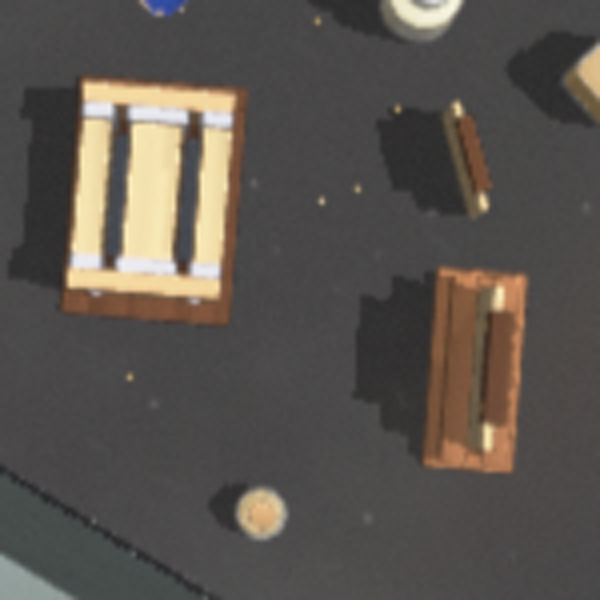

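View pics/s1.png

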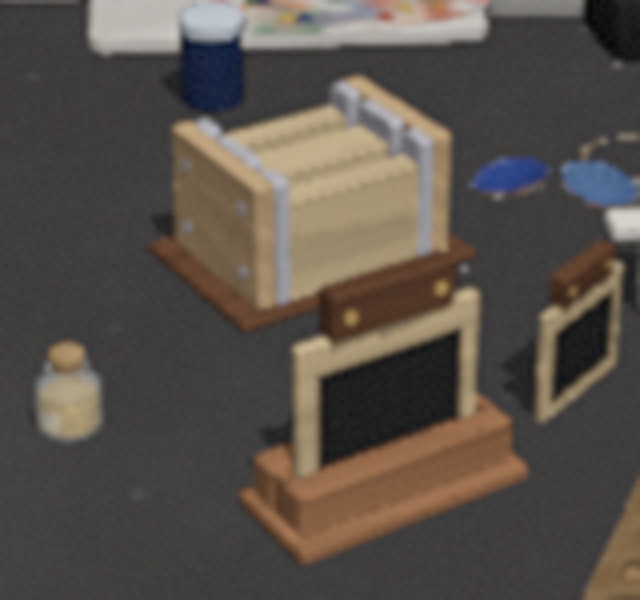

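```bash
python3 - <<'E'
from h import *
T=cam('top'); S=cam('scene')
c=lambda x,y:((x+.5)/4-.5+225,(y+.5)/4-.5+140)
def f(name,pts,z):
    P=[onz(T,c(*p),z)[:2] for p in pts]
    print(name,np.round(P,1).tolist())
    return np.array(P)
for name,pts,z in [("batten top",[(488,311),(516,313),(509,431),(484,429)],115),
 ("stand base",[(440,267),(526,274),(513,472),(424,466)],5),
 ("rack top",[(80,80),(240,90),(220,300),(68,290)],78),
 ("rack base",[(245,88),(228,325),(62,312)],5),
 ("slotA mouths",[(122,113),(113,264)],78),("slotB mouths",[(195,118),(183,270)],78),
 ("vial",[(262,512)],43)]:
    P=f(name,pts,z); print(P.mean(0))
    if len(pts)==4:
        v=P[2]-P[1]; print('  yaw',np.degrees(np.arctan2(v[1],v[0])),[np.linalg.norm(P[i]-P[i-1]).round(1) for i in range(4)])
    if len(pts)==2: v=P[1]-P[0]; print('  ',np.degrees(np.arctan2(v[1],v[0])),np.linalg.norm(v))
# triangulate batten using scene: 
print(proj(S,[*P[0],43]))
E
```

```text
batten top [[505.8, -7.5], [505.0, -23.5], [437.6, -20.4], [438.4, -6.1]]
[471.67782514 -14.38276843]
  yaw 177.34751307441718 [np.float64(67.4), np.float64(16.0), np.float64(67.5), np.float64(14.3)]
stand base [[536.4, 7.9], [533.1, -46.0], [409.4, -39.5], [412.0, 16.0]]
[472.7483957 -15.4106343]
  yaw 176.97611816086248 [np.float64(124.7), np.float64(54.0), np.float64(123.9), np.float64(55.6)]
rack top [[639.2, 231.4], [635.2, 136.3], [510.3, 145.7], [514.3, 235.6]]
[574.74605891 187.25541178]
  yaw 175.71738503665756 [np.float64(124.9), np.float64(95.2), np.float64(125.3), np.float64(90.0)]
rack base [[646.7, 132.2], [497.4, 139.9], [503.4, 243.9]]
[549.13520139 172.00662899]
slotA mouths [[620.0, 206.0], [530.3, 209.3]]
[575.14059796 207.69409392]
   177.8979341527859 89.83607123057315
slotB mouths [[617.9, 162.7], [527.6, 167.9]]
[572.74276602 165.30306136]
   176.69795648108345 90.53200686559411
vial [[383.9, 117.5]]
[383.90874642 117.51478918]
[217.21219892 266.45142262]
```

```bash
python3 - <<'E'
from h import *
import plant
print([n for n in dir(plant) if not n.startswith('_')], getattr(plant,'tcp_to_tips',None))
S=cam('scene');T=cam('top'); o=get_obs(); W=cam('wrist')
from scipy.spatial.transform import Rotation as Ro
R=Ro.from_euler('xyz',o['tcp_rot']).as_matrix()
C=-W[1].T@W[2]; print('cam in tool',R.T@(C-o['tool_pos']),'view dir in tool',R.T@W[1].T[:,2], 'right',R.T@W[1].T[:,0])
for p in [(472,-14.5,116),(472,-14.5,104),(472,-14.5,20)]: print(p,proj(S,p))
c=lambda x,y:((x+.5)/4-.5+200,(y+.5)/4-.5+180)
# batten front face top corners & bottom in scene
for uv in [(320,290),(458,258),(330,340),(458,300)]: print(c(*uv))
for z,n in [(116,'top'),(92,'bot')]:
  for s in(-1,1):
    print(n,proj(S,[472+33*s,-14.5-7,z]))
E
```

```text
['Unreachable', 'camera_model', 'capture', 'close_job', 'get_obs', 'tcp_to_tips'] 14.0
cam in tool [   1.41458364  -64.97922021 -143.05599414] view dir in tool [1.86930636e-04 2.44380382e-01 9.69679429e-01] right [ 9.99999957e-01 -2.63382559e-04 -1.26397543e-04]
(472, -14.5, 116) [296.08491166 247.5044823 ]
(472, -14.5, 104) [296.01675982 253.42271986]
(472, -14.5, 20) [295.56019926 293.06998668]
(279.625, 252.125)
(314.125, 244.125)
(282.125, 264.625)
(314.125, 254.625)
top [283.18612624 254.73531428]
top [313.25664234 243.69653898]
bot [283.19396569 266.71031895]
bot [312.93463159 255.35841714]
```

drive_tool --deltas '[{"hand": -1, "tx": -0.3, "ty": 0.33, "wz": -0.2}, {"hand": -1, "tx": -0.6, "ty": 0.68}, {"hand": -1, "tx": -0.6, "ty": 0.68}, {"hand": -1, "tx": -0.6, "ty": 0.68}, {"hand": -1, "tx": -0.6, "ty": 0.68}, {"hand": -1, "tx": -0.6, "ty": 0.68}, {"hand": -1, "tx": -0.6, "ty": 0.68}, {"hand": -1, "tx": -0.6, "ty": 0.68}, {"hand": -1, "tx": -0.6, "ty": 0.68}, {"hand": -1, "tx": -0.6, "ty": 0.68}, {"hand": -1, "tx": -0.6, "ty": 0.68}, {"hand": -1, "tx": -0.6, "ty": 0.68}, {"hand": -1, "tx": -0.6, "ty": 0.68}, {"hand": -1, "tx": -0.6, "ty": 0.68}, {"hand": -1, "tx": -0.6, "ty": 0.68}, {"hand": -1, "tx": -0.6, "ty": 0.6}, {"hand": -1, "tx": -0.4, "ty": 0.4, "wz": -0.7}, {"hand": -1, "wz": -0.9}, {"hand": -1, "wz": -0.7}, {"hand": -1}]'

```text
invalid input
```

```bash
python3 - <<'E'
from h import *
o=get_obs(); print(o['time'],o['tool_pos'],np.degrees(o['tcp_rot']))
W=cam('wrist'); im=capture('wrist'); cv2.imwrite('pics/w1.png',cv2.cvtColor(im,cv2.COLOR_RGB2BGR))
np.save('w1.npy',np.r_[W[0]['rvec'],W[0]['tvec']])
for p in [(472,-14.5,116)]+[(472+a,-14.5+b,116) for a in(-33,33) for b in (-7,7)]: print(p,proj(W,p))
E
```

```text
0.15 [141.31051897 505.33606917 240.21583629] [-1.79991866e+02  6.37538983e-02  7.43717218e+01]
(472, -14.5, 116) [-118.75423926  631.74555738]
(439, -21.5, 116) [-141.67184417  611.48512188]
(439, -7.5, 116) [-129.46277184  608.89584519]
(505, -21.5, 116) [-108.49073101  653.64568307]
(505, -7.5, 116) [-96.68292312 651.2578266 ]
```

View pics/w1.png

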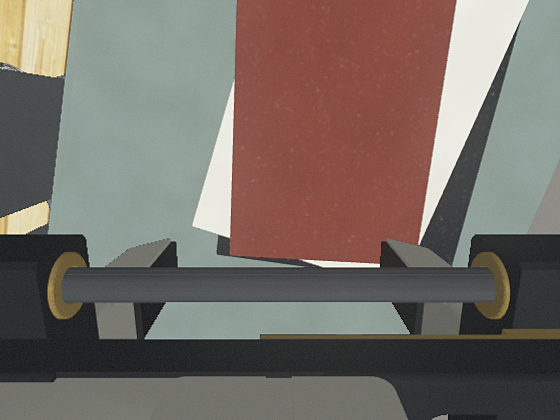

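The move was refused and the arm hasn't moved; the rows probably need every key. I'll resend it with all keys filled in.

drive_tool --deltas '[{"hand": -1, "tx": -0.3, "ty": 0.33, "tz": 0, "wx": 0, "wy": 0, "wz": 0}, {"hand": -1, "tx": -0.6, "ty": 0.68, "tz": 0, "wx": 0, "wy": 0, "wz": 0}, {"hand": -1, "tx": -0.6, "ty": 0.68, "tz": 0, "wx": 0, "wy": 0, "wz": 0}, {"hand": -1, "tx": -0.6, "ty": 0.68, "tz": 0, "wx": 0, "wy": 0, "wz": 0}, {"hand": -1, "tx": -0.6, "ty": 0.68, "tz": 0, "wx": 0, "wy": 0, "wz": 0}, {"hand": -1, "tx": -0.6, "ty": 0.68, "tz": 0, "wx": 0, "wy": 0, "wz": 0}, {"hand": -1, "tx": -0.6, "ty": 0.68, "tz": 0, "wx": 0, "wy": 0, "wz": 0}, {"hand": -1, "tx": -0.6, "ty": 0.68, "tz": 0, "wx": 0, "wy": 0, "wz": 0}, {"hand": -1, "tx": -0.6, "ty": 0.68, "tz": 0, "wx": 0, "wy": 0, "wz": 0}, {"hand": -1, "tx": -0.6, "ty": 0.68, "tz": 0, "wx": 0, "wy": 0, "wz": 0}, {"hand": -1, "tx": -0.6, "ty": 0.68, "tz": 0, "wx": 0, "wy": 0, "wz": 0}, {"hand": -1, "tx": -0.6, "ty": 0.68, "tz": 0, "wx": 0, "wy": 0, "wz": 0}, {"hand": -1, "tx": -0.6, "ty": 0.68, "tz": 0, "wx": 0, "wy": 0, "wz": 0}, {"hand": -1, "tx": -0.6, "ty": 0.68, "tz": 0, "wx": 0, "wy": 0, "wz": 0}, {"hand": -1, "tx": -0.6, "ty": 0.68, "tz": 0, "wx": 0, "wy": 0, "wz": 0}, {"hand": -1, "tx": -0.6, "ty": 0.6, "tz": 0, "wx": 0, "wy": 0, "wz": 0}, {"hand": -1, "tx": -0.4, "ty": 0.4, "tz": 0, "wx": 0, "wy": 0, "wz": -0.8}, {"hand": -1, "tx": 0, "ty": 0, "tz": 0, "wx": 0, "wy": 0, "wz": -0.9}, {"hand": -1, "tx": 0, "ty": 0, "tz": 0, "wx": 0, "wy": 0, "wz": -0.8}, {"hand": -1, "tx": 0, "ty": 0, "tz": 0, "wx": 0, "wy": 0, "wz": 0}]'

```text
time: 1.87
tool_pos: [454.8, 14.5, 240.4]
tcp_rot: [-3.141, -0.0, 1.517]
contact_force: [-0.1, -0.4, 0.6]
grip_width: 92.1
```

```bash
python3 - <<'E'
from h import *
o=get_obs(); print(o['time'],o['tool_pos'],np.degrees(o['tcp_rot']))
W=cam('wrist'); im=capture('wrist'); cv2.imwrite('pics/w2.png',cv2.cvtColor(im,cv2.COLOR_RGB2BGR))
import pickle; pickle.dump(W,open('w2.pkl','wb'))
for p in [(472,-14.5,116)]+[(472+a,-14.5+b,116) for a in(-33,33) for b in (-7,7)]: print(p,proj(W,p))
E
```

```text
1.8667 [454.84265763  14.47191472 240.39552049] [-1.79958754e+02 -1.16051745e-02  8.69369578e+01]
(472, -14.5, 116) [239.09626263 227.41410328]
(439, -21.5, 116) [225.97297396 184.71941284]
(439, -7.5, 116) [245.10768965 183.71584273]
(505, -21.5, 116) [233.42408411 268.64629888]
(505, -7.5, 116) [251.49491599 267.75129929]
```

View pics/w2.png

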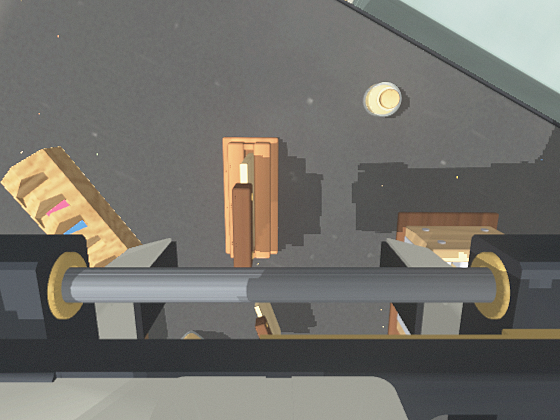

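```bash
python3 - <<'E'
from h import *
im=cv2.imread('pics/w2.png')
cv2.imwrite('pics/w2c.png',cv2.resize(im[125:275,190:340],None,fx=4,fy=4,interpolation=cv2.INTER_CUBIC))
E
```

```text
(no output)
```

View pics/w2c.png

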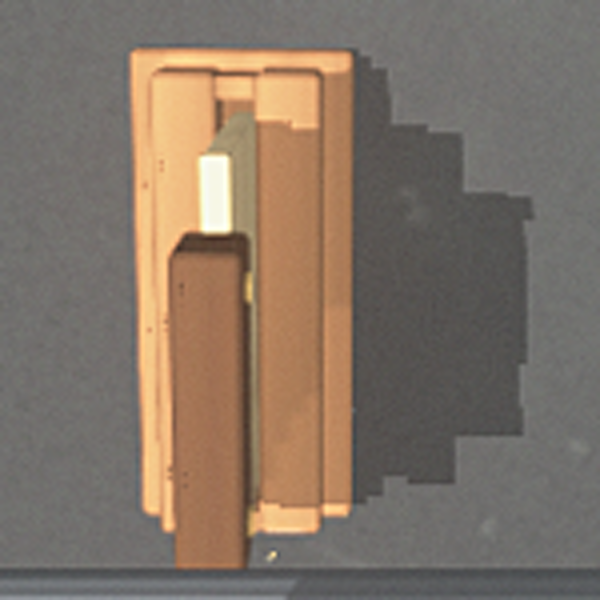

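```bash
python3 - <<'E'
from h import *
import pickle; W=pickle.load(open('w2.pkl','rb'))
c=lambda x,y:((x+.5)/4-.5+190,(y+.5)/4-.5+125)
for n,uv,z in [('bl',(170,253),116),('br',(243,253),116),('fl',(177,565),116),('fr',(247,565),116),
 ('standL',(132,50),6),('standR',(355,48),6),('slotL',(213,75),30),('slotR',(260,75),30),('slotfarR',(262,500),30),('blkL',(153,72),30),('blkR',(320,72),30),('botnearboardedge',(250,112),30)]:
    print(n,onz(W,c(*uv),z).round(1))
E
```

```text
bl [441.6 -17.2 116. ]
br [442.3  -3.9 116. ]
fl [502.7 -21.  116. ]
fr [503.4  -7.5 116. ]
standL [410.7 -37.4   6. ]
standR [413.1  18.2   6. ]
slotL [416.2 -15.3  30. ]
slotR [416.7  -4.3  30. ]
slotfarR [522.4 -11.1  30. ]
blkL [414.7 -29.3  30. ]
blkR [416.8   9.8  30. ]
botnearboardedge [425.2  -7.3  30. ]
```

The batten's top face runs from (233,188) to (252,266). That puts its centre at about (473,-13) with a yaw of about -3.4°, upright. I'll align above it and go down.

drive_tool --deltas '[{"hand": -1, "tx": -0.35, "ty": 0.25, "tz": 0, "wx": 0, "wy": 0, "wz": 0}, {"hand": -1, "tx": -0.32, "ty": 0.24, "tz": 0.2, "wx": 0, "wy": 0, "wz": 0.05}, {"hand": -1, "tx": 0, "ty": 0, "tz": 0.5, "wx": 0, "wy": 0, "wz": 0}, {"hand": -1, "tx": 0, "ty": 0, "tz": 0.6, "wx": 0, "wy": 0, "wz": 0}, {"hand": -1, "tx": 0, "ty": 0, "tz": 0.6, "wx": 0, "wy": 0, "wz": 0}, {"hand": -1, "tx": 0, "ty": 0, "tz": 0.4, "wx": 0, "wy": 0, "wz": 0}, {"hand": -1, "tx": 0, "ty": 0, "tz": 0, "wx": 0, "wy": 0, "wz": 0}, {"hand": -1, "tx": 0, "ty": 0, "tz": 0, "wx": 0, "wy": 0, "wz": 0}]'

```text
time: 2.58
tool_pos: [472.7, -12.9, 148.0]
tcp_rot: [-3.14, -0.0, 1.511]
contact_force: [-0.5, -0.8, 0.1]
grip_width: 91.9
```

```bash
python3 - <<'E'
from h import *
o=get_obs(); print(o['time'],o['tool_pos'],np.degrees(o['tcp_rot']))
W=cam('wrist'); im=capture('wrist'); cv2.imwrite('pics/w3.png',cv2.cvtColor(im,cv2.COLOR_RGB2BGR))
import pickle; pickle.dump(W,open('w3.pkl','wb'))
E
```

```text
2.5833 [472.71482949 -12.89967549 148.03995912] [-1.79887584e+02 -1.53380733e-02  8.65577342e+01]
```

View pics/w3.png

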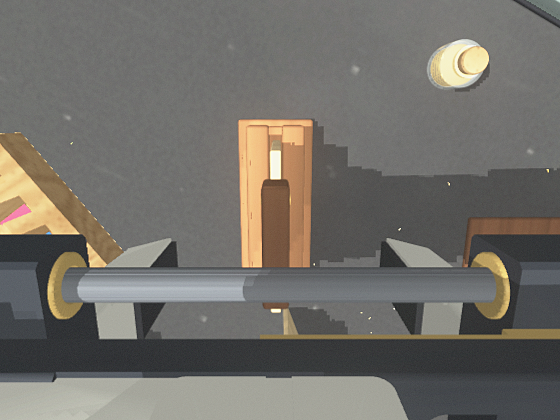

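```bash
python3 - <<'E'
from h import *
import pickle; W=pickle.load(open('w3.pkl','rb'))
im=cv2.imread('pics/w3.png')
for n,uv in [('near',(275,189)),('far',(275,309)),('l',(262,240)),('r',(288.5,240))]: print(n,onz(W,uv,116).round(1))
cv2.imwrite('pics/w3c.png',cv2.resize(im[170:320,210:360],None,fx=4,fy=4))
E
```

```text
near [443.4 -11.3 116. ]
far [506.9 -15.3 116. ]
l [468.7 -19.3 116. ]
r [469.5  -6.2 116. ]
```

View pics/w3c.png

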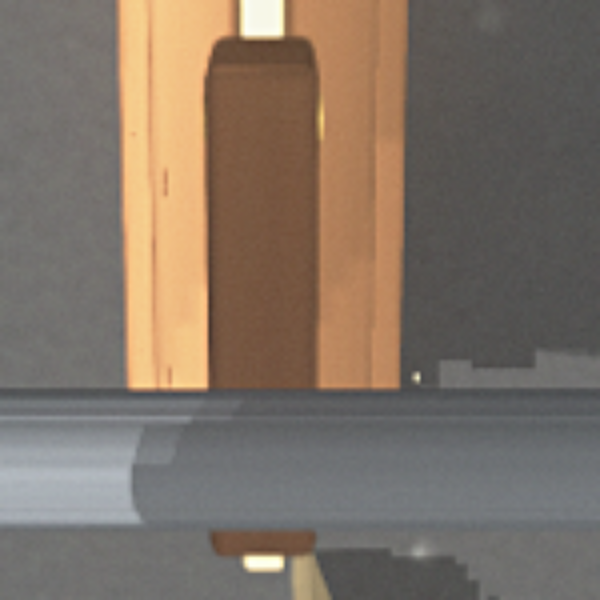

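drive_tool --deltas '[{"hand": -1, "tx": 0, "ty": 0.04, "tz": 0.4, "wx": 0, "wy": 0, "wz": 0}, {"hand": -1, "tx": 0, "ty": 0, "tz": 0.4, "wx": 0, "wy": 0, "wz": 0}, {"hand": -1, "tx": 0, "ty": 0, "tz": 0.4, "wx": 0, "wy": 0, "wz": 0}, {"hand": -1, "tx": 0, "ty": 0, "tz": 0, "wx": 0, "wy": 0, "wz": 0}, {"hand": 1, "tx": 0, "ty": 0, "tz": 0, "wx": 0, "wy": 0, "wz": 0}, {"hand": 1, "tx": 0, "ty": 0, "tz": 0, "wx": 0, "wy": 0, "wz": 0}, {"hand": 1, "tx": 0, "ty": 0, "tz": 0, "wx": 0, "wy": 0, "wz": 0}, {"hand": 1, "tx": 0, "ty": 0, "tz": 0, "wx": 0, "wy": 0, "wz": 0}, {"hand": 1, "tx": 0, "ty": 0, "tz": 0, "wx": 0, "wy": 0, "wz": 0}, {"hand": 1, "tx": 0, "ty": 0, "tz": 0, "wx": 0, "wy": 0, "wz": 0}, {"hand": 1, "tx": 0, "ty": 0, "tz": 0, "wx": 0, "wy": 0, "wz": 0}, {"hand": 1, "tx": 0, "ty": 0, "tz": 0, "wx": 0, "wy": 0, "wz": 0}]'

```text
time: 3.63
tool_pos: [474.6, -12.9, 100.8]
tcp_rot: [3.141, -0.0, 1.512]
contact_force: [0.2, -0.0, 0.5]
grip_width: 42.9
```

drive_tool --deltas '[{"hand": 1, "tx": 0, "ty": 0, "tz": 0, "wx": 0, "wy": 0, "wz": 0}, {"hand": 1, "tx": 0, "ty": 0, "tz": 0, "wx": 0, "wy": 0, "wz": 0}, {"hand": 1, "tx": 0, "ty": 0, "tz": 0, "wx": 0, "wy": 0, "wz": 0}, {"hand": 1, "tx": 0, "ty": 0, "tz": 0, "wx": 0, "wy": 0, "wz": 0}, {"hand": 1, "tx": 0, "ty": 0, "tz": 0, "wx": 0, "wy": 0, "wz": 0}, {"hand": 1, "tx": 0, "ty": 0, "tz": 0, "wx": 0, "wy": 0, "wz": 0}, {"hand": 1, "tx": 0, "ty": 0, "tz": 0, "wx": 0, "wy": 0, "wz": 0}, {"hand": 1, "tx": 0, "ty": 0, "tz": 0, "wx": 0, "wy": 0, "wz": 0}, {"hand": 1, "tx": 0, "ty": 0, "tz": 0, "wx": 0, "wy": 0, "wz": 0}]'

```text
time: 4.38
tool_pos: [474.6, -13.1, 100.7]
tcp_rot: [3.142, 0.0, 1.512]
contact_force: [0.5, -2.0, -0.2]
grip_width: 13.7
```

drive_tool --deltas '[{"hand": 1, "tx": 0, "ty": 0, "tz": -0.2, "wx": 0, "wy": 0, "wz": 0}, {"hand": 1, "tx": 0, "ty": 0, "tz": -0.4, "wx": 0, "wy": 0, "wz": 0}, {"hand": 1, "tx": 0, "ty": 0, "tz": -0.5, "wx": 0, "wy": 0, "wz": 0}, {"hand": 1, "tx": 0, "ty": 0, "tz": -0.5, "wx": 0, "wy": 0, "wz": 0}, {"hand": 1, "tx": 0, "ty": 0, "tz": -0.5, "wx": 0, "wy": 0, "wz": 0}, {"hand": 1, "tx": 0, "ty": 0, "tz": -0.5, "wx": 0, "wy": 0, "wz": 0}, {"hand": 1, "tx": 0, "ty": 0, "tz": -0.4, "wx": 0, "wy": 0, "wz": 0}, {"hand": 1, "tx": 0, "ty": 0, "tz": 0, "wx": 0, "wy": 0, "wz": 0}, {"hand": 1, "tx": 0, "ty": 0, "tz": 0, "wx": 0, "wy": 0, "wz": 0}]'

```text
time: 5.13
tool_pos: [474.7, -12.6, 221.3]
tcp_rot: [3.14, -0.0, 1.512]
contact_force: [-0.0, 0.0, -1.6]
grip_width: 13.9
```

```bash
python3 - <<'E'
from h import *
o=get_obs(); print(o['time'],o['tool_pos'],np.degrees(o['tcp_rot']),o['contact_force'],o['grip_width'])
for n in ('top','scene','wrist'):
    cv2.imwrite(f'pics/{n}4.png',cv2.cvtColor(capture(n),cv2.COLOR_RGB2BGR))
t=cv2.imread('pics/top4.png');s=cv2.imread('pics/scene4.png')
a=cv2.resize(t[150:230,230:295],None,fx=7,fy=7,interpolation=cv2.INTER_CUBIC)
cv2.imwrite('pics/t4.png',a)
b=cv2.resize(s[170:320,220:370],None,fx=4,fy=4,interpolation=cv2.INTER_CUBIC); cv2.imwrite('pics/s4.png',b)
E
```

```text
5.1333 [474.70793034 -12.63616708 221.28662903] [ 1.79898451e+02 -1.95700104e-02  8.66265360e+01] [-0.04322361  0.04260579 -1.61865919] 13.861345231799605
```

View pics/t4.png

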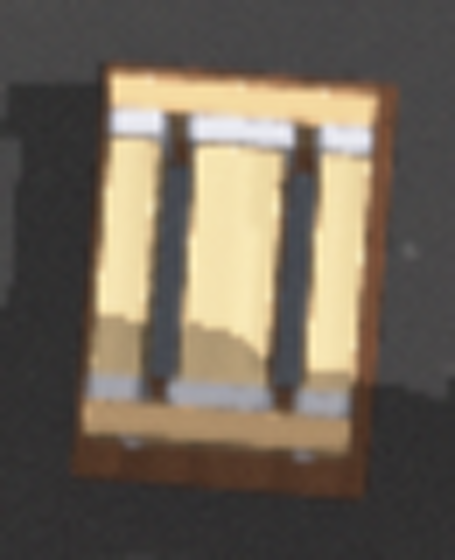

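View pics/s4.png

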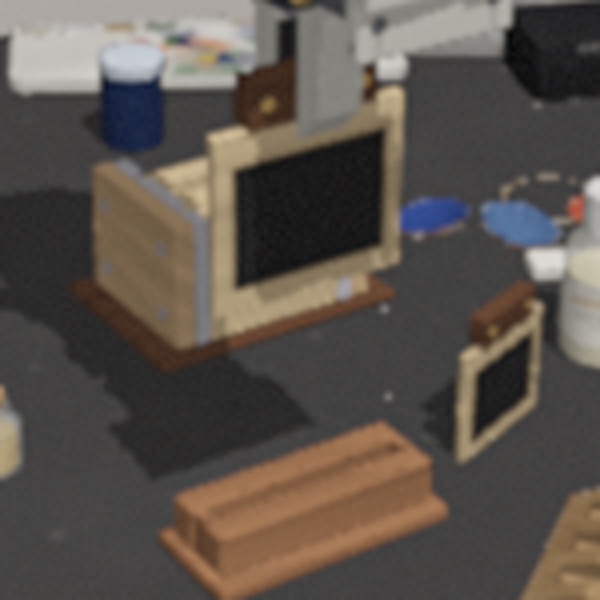

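View pics/wrist4.png

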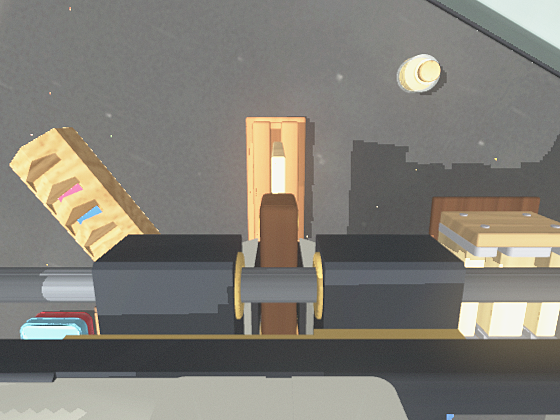

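View pics/top4.png

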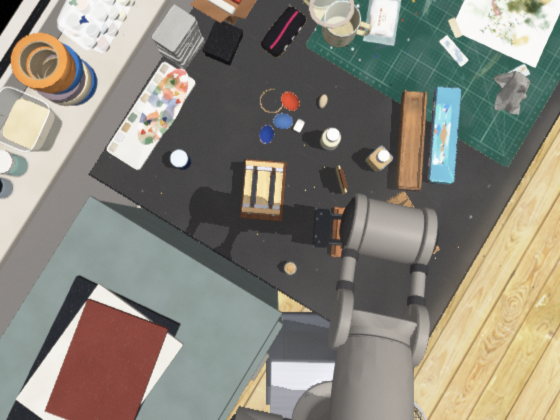

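```bash
python3 - <<'E'
from h import *
T=cam('top')
c=lambda x,y:((x+.5)/7-.5+230,(y+.5)/7-.5+150)
P={k:onz(T,c(*v),78) for k,v in dict(Af=(177,123),An=(157,388),Bf=(307,133),Bn=(284,398)).items()}
for k in P: print(k,P[k].round(1))
for a in 'AB':
    d=P[a+'f']-P[a+'n']; print(a,(P[a+'f']+P[a+'n'])/2,np.degrees(np.arctan2(d[1],d[0])),np.hypot(*d[:2]))
for k,(p,z) in dict(fl=((105,65),5),fr=((397,90),5),nl=((72,475),5),nr=((362,497),5)).items(): print(k,onz(T,c(*p),z).round(1))
for k,(p,z) in dict(fl=((110,72),78),fr=((380,95),78),nl=((82,430),78),nr=((350,450),78)).items(): print(k,onz(T,c(*p),z).round(1))
W=cam('wrist'); 
for p in [(565,210,78)]: print(proj(W,p))
E
```

```text
Af [621.8 206.7  78. ]
An [531.7 211.4  78. ]
Bf [619.3 162.6  78. ]
Bn [529.2 168.5  78. ]
A [576.72527714 209.08234471  78.        ] -3.001035534554545 90.19522755294214
B [574.22205671 165.54485562  78.        ] -3.746318841295582 90.26023080056275
fl [651.5 236.3   5. ]
fr [644.7 131.1   5. ]
nl [503.8 244.6   5. ]
nr [498.1 140.8   5. ]
fl [638.7 229.8  78. ]
fr [632.7 138.1  78. ]
nl [517.  236.4  78. ]
nr [512.1 145.9  78. ]
[549.20833919 289.55959357]
```

drive_tool --deltas '[{"hand": 1, "tx": 0.2, "ty": 0.1, "tz": 0, "wx": 0, "wy": 0, "wz": 0}, {"hand": 1, "tx": 0.4, "ty": 0.2, "tz": 0, "wx": 0, "wy": 0, "wz": 0}, {"hand": 1, "tx": 0.4, "ty": 0.2, "tz": 0, "wx": 0, "wy": 0, "wz": 0}, {"hand": 1, "tx": 0.4, "ty": 0.2, "tz": 0, "wx": 0, "wy": 0, "wz": 0}, {"hand": 1, "tx": 0.4, "ty": 0.2, "tz": 0, "wx": 0, "wy": 0, "wz": 0}, {"hand": 1, "tx": 0.4, "ty": 0.2, "tz": 0, "wx": 0, "wy": 0, "wz": 0}, {"hand": 1, "tx": 0.4, "ty": 0.2, "tz": 0, "wx": 0, "wy": 0, "wz": 0}, {"hand": 1, "tx": 0.4, "ty": 0.2, "tz": 0, "wx": 0, "wy": 0, "wz": 0}, {"hand": 1, "tx": 0.4, "ty": 0.2, "tz": 0, "wx": 0, "wy": 0, "wz": 0}, {"hand": 1, "tx": 0.4, "ty": 0.2, "tz": 0, "wx": 0, "wy": 0, "wz": 0}, {"hand": 1, "tx": 0.4, "ty": 0.2, "tz": 0, "wx": 0, "wy": 0, "wz": 0}, {"hand": 1, "tx": 0.4, "ty": 0.15, "tz": 0, "wx": 0, "wy": 0, "wz": 0}, {"hand": 1, "tx": 0.03, "ty": 0.01, "tz": 0, "wx": 0, "wy": 0, "wz": 0}, {"hand": 1, "tx": 0, "ty": 0, "tz": 0, "wx": 0, "wy": 0, "wz": 0}, {"hand": 1, "tx": 0, "ty": 0, "tz": 0, "wx": 0, "wy": 0, "wz": 0}]'

```text
time: 6.53
tool_pos: [575.2, 166.6, 219.9]
tcp_rot: [-3.14, 0.001, 1.512]
contact_force: [-0.3, -0.3, -0.7]
grip_width: 13.5
```

```bash
python3 - <<'E'
from h import *
import pickle
o=get_obs(); print(o['time'],o['tool_pos'],np.degrees(o['tcp_rot']),o['contact_force'],o['grip_width'])
pickle.dump((cam('wrist'),o),open('w5.pkl','wb'))
for n in ('wrist','scene'):
    cv2.imwrite(f'pics/{n}5.png',cv2.cvtColor(capture(n),cv2.COLOR_RGB2BGR))
s=cv2.imread('pics/scene5.png')
b=cv2.resize(s[120:270,200:350],None,fx=4,fy=4,interpolation=cv2.INTER_CUBIC); cv2.imwrite('pics/s5.png',b)
E
```

```text
6.5333 [575.2040383  166.56476709 219.85715107] [-1.79904269e+02  3.32316536e-02  8.66448893e+01] [-0.32572032 -0.29514865 -0.69563143] 13.544922642794575
```

View pics/wrist5.png

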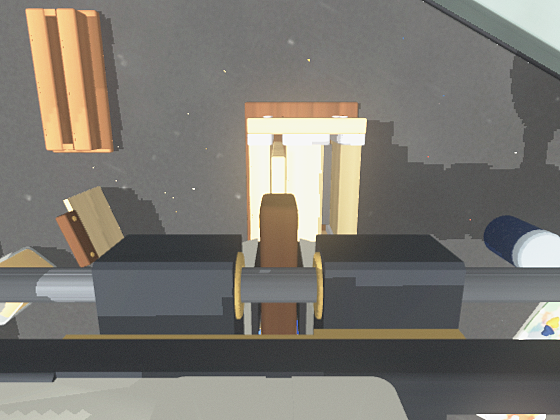

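View pics/s5.png

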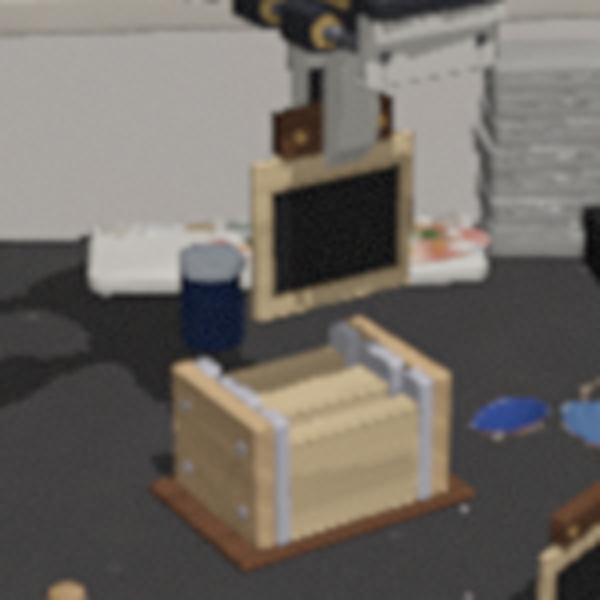

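```bash
python3 - <<'E'
import cv2
s=cv2.imread('pics/wrist5.png')
cv2.imwrite('pics/w5c.png',cv2.resize(s[95:195,235:375],None,fx=5,fy=5,interpolation=cv2.INTER_CUBIC))
E
```

```text
(no output)
```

View pics/w5c.png

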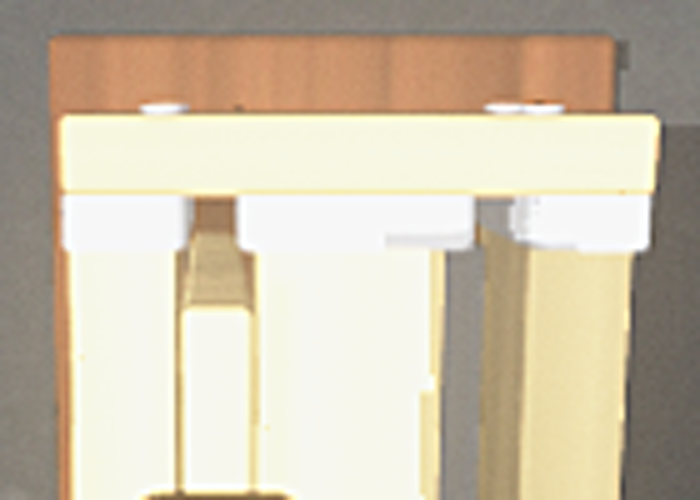

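```bash
python3 - <<'E'
from h import *
import pickle; W,o=pickle.load(open('w5.pkl','rb'))
c=lambda x,y:((x+.5)/5-.5+235,(y+.5)/5-.5+95)
from scipy.spatial.transform import Rotation as Ro
R=Ro.from_euler('xyz',o['tcp_rot']).as_matrix()
for n,uv,z in [('gapB in edge of plate',(213,193),78),('guideinner',(213,248),78),('gapA',(496,193),78),('plate l',(60,118),78),('plate r',(660,118),78),('boardtopnear',(216,305),o['tool_pos'][2]-92.7+84),('boardbotnear',(216,235),o['tool_pos'][2]-92.7)]:
    p=onz(W,c(*uv),z); print(n,p.round(1),'tool',(R.T@(p-o['tool_pos'])).round(1))
E
```

```text
gapB in edge of plate [525.2 170.   78. ] tool [  0.6 -49.9 141.9]
guideinner [533.4 169.5  78. ] tool [  0.5 -41.7 141.9]
gapA [527.7 212.4  78. ] tool [ 43.1 -49.9 141.9]
plate l [512.9 147.9  78. ] tool [-22.2 -60.8 142. ]
plate r [518.1 237.1  78. ] tool [ 67.1 -60.9 141.9]
boardtopnear [527.5 170.5 211.2] tool [  1.2 -47.8   8.8]
boardbotnear [527.9 170.3 127.2] tool [  1.1 -47.3  92.8]
```

The held board's near edge at (277,140–156) lines up with the near bay's groove at (277,139), within about 1 mm. I'll start the insertion and watch the force.

drive_tool --deltas '[{"hand": 1, "tx": -0.01, "ty": -0.015, "tz": 0.3, "wx": 0, "wy": 0, "wz": 0}, {"hand": 1, "tx": 0, "ty": 0, "tz": 0.4, "wx": 0, "wy": 0, "wz": 0}, {"hand": 1, "tx": 0, "ty": 0, "tz": 0.3, "wx": 0, "wy": 0, "wz": 0}, {"hand": 1, "tx": 0, "ty": 0, "tz": 0.15, "wx": 0, "wy": 0, "wz": 0}, {"hand": 1, "tx": 0, "ty": 0, "tz": 0.1, "wx": 0, "wy": 0, "wz": 0}, {"hand": 1, "tx": 0, "ty": 0, "tz": 0.1, "wx": 0, "wy": 0, "wz": 0}, {"hand": 1, "tx": 0, "ty": 0, "tz": 0, "wx": 0, "wy": 0, "wz": 0}, {"hand": 1, "tx": 0, "ty": 0, "tz": 0, "wx": 0, "wy": 0, "wz": 0}]'

```text
time: 7.3
tool_pos: [575.3, 166.2, 167.2]
tcp_rot: [3.141, -0.0, 1.512]
contact_force: [-0.0, 0.5, -1.0]
grip_width: 13.9
```

drive_tool --deltas '[{"hand": 1, "tx": 0, "ty": 0, "tz": 0.1, "wx": 0, "wy": 0, "wz": 0}, {"hand": 1, "tx": 0, "ty": 0, "tz": 0.1, "wx": 0, "wy": 0, "wz": 0}, {"hand": 1, "tx": 0, "ty": 0, "tz": 0.1, "wx": 0, "wy": 0, "wz": 0}, {"hand": 1, "tx": 0, "ty": 0, "tz": 0, "wx": 0, "wy": 0, "wz": 0}]'

```text
time: 7.63
tool_pos: [574.7, 166.2, 153.7]
tcp_rot: [-3.14, 0.0, 1.512]
contact_force: [-1.0, -0.1, -1.2]
grip_width: 13.5
```

drive_tool --deltas '[{"hand": 1, "tx": 0, "ty": 0, "tz": 0.15, "wx": 0, "wy": 0, "wz": 0}, {"hand": 1, "tx": 0, "ty": 0, "tz": 0.2, "wx": 0, "wy": 0, "wz": 0}, {"hand": 1, "tx": 0, "ty": 0, "tz": 0.2, "wx": 0, "wy": 0, "wz": 0}, {"hand": 1, "tx": 0, "ty": 0, "tz": 0.15, "wx": 0, "wy": 0, "wz": 0}, {"hand": 1, "tx": 0, "ty": 0, "tz": 0, "wx": 0, "wy": 0, "wz": 0}]'

```text
time: 8.05
tool_pos: [574.2, 166.1, 124.7]
tcp_rot: [-3.139, 0.001, 1.512]
contact_force: [-0.7, 0.7, -1.0]
grip_width: 14.1
```

drive_tool --deltas '[{"hand": 1, "tx": 0, "ty": 0, "tz": 0.05, "wx": 0, "wy": 0, "wz": 0}, {"hand": 1, "tx": 0, "ty": 0, "tz": 0.05, "wx": 0, "wy": 0, "wz": 0}, {"hand": 1, "tx": 0, "ty": 0, "tz": 0.05, "wx": 0, "wy": 0, "wz": 0}, {"hand": 1, "tx": 0, "ty": 0, "tz": 0, "wx": 0, "wy": 0, "wz": 0}, {"hand": 1, "tx": 0, "ty": 0, "tz": 0, "wx": 0, "wy": 0, "wz": 0}]'

```text
time: 8.47
tool_pos: [575.2, 166.3, 120.8]
tcp_rot: [3.141, -0.0, 1.512]
contact_force: [-0.7, 0.2, -1.1]
grip_width: 13.8
```

drive_tool --deltas '[{"hand": 1, "tx": 0, "ty": 0, "tz": 0.04, "wx": 0, "wy": 0, "wz": 0}, {"hand": 1, "tx": 0, "ty": 0, "tz": 0.04, "wx": 0, "wy": 0, "wz": 0}, {"hand": 1, "tx": 0, "ty": 0, "tz": 0, "wx": 0, "wy": 0, "wz": 0}, {"hand": 1, "tx": 0, "ty": 0, "tz": 0, "wx": 0, "wy": 0, "wz": 0}]'

```text
time: 8.8
tool_pos: [575.3, 166.3, 117.7]
tcp_rot: [3.141, -0.0, 1.512]
contact_force: [0.5, 0.4, 0.8]
grip_width: 13.8
```

drive_tool --deltas '[{"hand": 1, "tx": 0, "ty": 0, "tz": 0.03, "wx": 0, "wy": 0, "wz": 0}, {"hand": 1, "tx": 0, "ty": 0, "tz": 0, "wx": 0, "wy": 0, "wz": 0}, {"hand": 1, "tx": 0, "ty": 0, "tz": 0, "wx": 0, "wy": 0, "wz": 0}]'

```text
time: 9.05
tool_pos: [575.4, 166.4, 117.6]
tcp_rot: [3.14, -0.0, 1.512]
contact_force: [-2.5, -1.3, 8.2]
grip_width: 13.7
```

Contact came at TCP z ≈ 117.6, as predicted for the foot. I'll press in small steps.

drive_tool --deltas '[{"hand": 1, "tx": 0, "ty": 0, "tz": 0.02, "wx": 0, "wy": 0, "wz": 0}, {"hand": 1, "tx": 0, "ty": 0, "tz": 0.02, "wx": 0, "wy": 0, "wz": 0}, {"hand": 1, "tx": 0, "ty": 0, "tz": 0, "wx": 0, "wy": 0, "wz": 0}]'

```text
time: 9.3
tool_pos: [575.6, 166.4, 117.6]
tcp_rot: [3.139, -0.0, 1.512]
contact_force: [-5.3, -1.6, 17.9]
grip_width: 13.6
```

drive_tool --deltas '[{"hand": 1, "tx": 0, "ty": 0, "tz": 0.02, "wx": 0, "wy": 0, "wz": 0}, {"hand": 1, "tx": 0, "ty": 0, "tz": 0.01, "wx": 0, "wy": 0, "wz": 0}, {"hand": 1, "tx": 0, "ty": 0, "tz": 0, "wx": 0, "wy": 0, "wz": 0}, {"hand": 1, "tx": 0, "ty": 0, "tz": 0, "wx": 0, "wy": 0, "wz": 0}]'

```text
time: 9.63
tool_pos: [575.7, 166.4, 117.6]
tcp_rot: [3.138, -0.001, 1.512]
contact_force: [-8.2, -1.4, 24.7]
grip_width: 13.8
```

25 N without any give, so this bay's foot is jammed. I'll pull the board out and move over to the other bay.

drive_tool --deltas '[{"hand": 1, "tx": 0, "ty": 0, "tz": -0.1, "wx": 0, "wy": 0, "wz": 0}, {"hand": 1, "tx": 0, "ty": 0, "tz": -0.2, "wx": 0, "wy": 0, "wz": 0}, {"hand": 1, "tx": 0, "ty": 0, "tz": -0.4, "wx": 0, "wy": 0, "wz": 0}, {"hand": 1, "tx": 0, "ty": 0, "tz": -0.4, "wx": 0, "wy": 0, "wz": 0}, {"hand": 1, "tx": 0, "ty": 0, "tz": -0.5, "wx": 0, "wy": 0, "wz": 0}, {"hand": 1, "tx": 0, "ty": 0, "tz": -0.5, "wx": 0, "wy": 0, "wz": 0}, {"hand": 1, "tx": 0, "ty": 0, "tz": -0.4, "wx": 0, "wy": 0, "wz": 0}, {"hand": 1, "tx": 0, "ty": 0, "tz": 0, "wx": 0, "wy": 0, "wz": 0}, {"hand": 1, "tx": 0, "ty": 0, "tz": 0, "wx": 0, "wy": 0, "wz": 0}]'

```text
time: 10.38
tool_pos: [575.3, 166.3, 213.8]
tcp_rot: [3.14, -0.0, 1.512]
contact_force: [-0.5, -0.3, -1.3]
grip_width: 13.8
```

drive_tool --deltas '[{"hand": 1, "tx": 0.3, "ty": 0, "tz": 0, "wx": 0, "wy": 0, "wz": 0}, {"hand": 1, "tx": 0.4, "ty": 0, "tz": 0, "wx": 0, "wy": 0, "wz": 0}, {"hand": 1, "tx": 0.4, "ty": 0, "tz": 0, "wx": 0, "wy": 0, "wz": 0}, {"hand": 1, "tx": 0, "ty": 0, "tz": 0, "wx": 0, "wy": 0, "wz": 0}, {"hand": 1, "tx": 0, "ty": 0, "tz": 0, "wx": 0, "wy": 0, "wz": 0}, {"hand": 1, "tx": 0, "ty": 0, "tz": 0, "wx": 0, "wy": 0, "wz": 0}]'

```text
time: 10.88
tool_pos: [577.2, 210.2, 212.3]
tcp_rot: [-3.14, 0.001, 1.512]
contact_force: [0.9, -0.8, -1.3]
grip_width: 13.8
```

```bash
python3 - <<'E'
from h import *
import pickle
o=get_obs(); print(o['time'],o['tool_pos'],np.degrees(o['tcp_rot']),o['contact_force'],o['grip_width'])
pickle.dump((cam('wrist'),o),open('w6.pkl','wb'))
s=cv2.cvtColor(capture('wrist'),cv2.COLOR_RGB2BGR); cv2.imwrite('pics/w6.png',s)
cv2.imwrite('pics/w6c.png',cv2.resize(s[95:215,195:335],None,fx=5,fy=5,interpolation=cv2.INTER_CUBIC))
E
```

```text
10.8833 [577.19982132 210.23748975 212.28895417] [-1.79885278e+02  4.59518474e-02  8.66476312e+01] [ 0.90990977 -0.77250065 -1.31427407] 13.814162494330294
```

View pics/w6c.png

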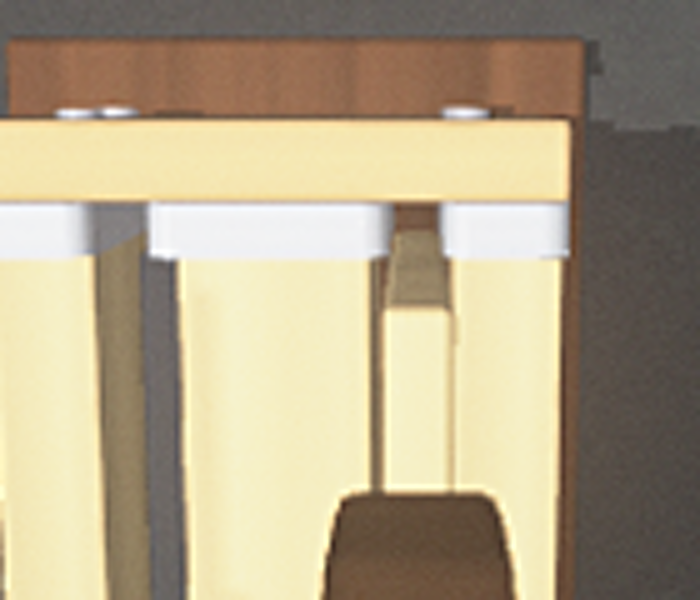

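The board's edge at crop column 418 is centred on the groove gap at 416, so I'll descend.

drive_tool --deltas '[{"hand": 1, "tx": 0, "ty": 0, "tz": 0.3, "wx": 0, "wy": 0, "wz": 0}, {"hand": 1, "tx": 0, "ty": 0, "tz": 0.3, "wx": 0, "wy": 0, "wz": 0}, {"hand": 1, "tx": 0, "ty": 0, "tz": 0.2, "wx": 0, "wy": 0, "wz": 0}, {"hand": 1, "tx": 0, "ty": 0, "tz": 0.15, "wx": 0, "wy": 0, "wz": 0}, {"hand": 1, "tx": 0, "ty": 0, "tz": 0.1, "wx": 0, "wy": 0, "wz": 0}, {"hand": 1, "tx": 0, "ty": 0, "tz": 0.1, "wx": 0, "wy": 0, "wz": 0}, {"hand": 1, "tx": 0, "ty": 0, "tz": 0.1, "wx": 0, "wy": 0, "wz": 0}, {"hand": 1, "tx": 0, "ty": 0, "tz": 0.1, "wx": 0, "wy": 0, "wz": 0}, {"hand": 1, "tx": 0, "ty": 0, "tz": 0, "wx": 0, "wy": 0, "wz": 0}, {"hand": 1, "tx": 0, "ty": 0, "tz": 0, "wx": 0, "wy": 0, "wz": 0}]'

```text
time: 11.77
tool_pos: [577.7, 210.2, 159.5]
tcp_rot: [-3.142, -0.0, 1.512]
contact_force: [-0.9, 1.4, -1.9]
grip_width: 14.0
```

drive_tool --deltas '[{"hand": 1, "tx": 0, "ty": 0, "tz": 0.15, "wx": 0, "wy": 0, "wz": 0}, {"hand": 1, "tx": 0, "ty": 0, "tz": 0.2, "wx": 0, "wy": 0, "wz": 0}, {"hand": 1, "tx": 0, "ty": 0, "tz": 0.25, "wx": 0, "wy": 0, "wz": 0}, {"hand": 1, "tx": 0, "ty": 0, "tz": 0.2, "wx": 0, "wy": 0, "wz": 0}, {"hand": 1, "tx": 0, "ty": 0, "tz": 0.1, "wx": 0, "wy": 0, "wz": 0}, {"hand": 1, "tx": 0, "ty": 0, "tz": 0.05, "wx": 0, "wy": 0, "wz": 0}, {"hand": 1, "tx": 0, "ty": 0, "tz": 0.05, "wx": 0, "wy": 0, "wz": 0}, {"hand": 1, "tx": 0, "ty": 0, "tz": 0, "wx": 0, "wy": 0, "wz": 0}, {"hand": 1, "tx": 0, "ty": 0, "tz": 0, "wx": 0, "wy": 0, "wz": 0}]'

```text
time: 12.52
tool_pos: [577.9, 210.3, 119.8]
tcp_rot: [3.141, -0.0, 1.512]
contact_force: [0.7, -0.1, -0.7]
grip_width: 13.8
```

drive_tool --deltas '[{"hand": 1, "tx": 0, "ty": 0, "tz": 0.05, "wx": 0, "wy": 0, "wz": 0}, {"hand": 1, "tx": 0, "ty": 0, "tz": 0.05, "wx": 0, "wy": 0, "wz": 0}, {"hand": 1, "tx": 0, "ty": 0, "tz": 0, "wx": 0, "wy": 0, "wz": 0}, {"hand": 1, "tx": 0, "ty": 0, "tz": 0, "wx": 0, "wy": 0, "wz": 0}]'

```text
time: 12.85
tool_pos: [578.1, 210.4, 116.3]
tcp_rot: [3.14, -0.001, 1.512]
contact_force: [-0.4, -0.7, 3.5]
grip_width: 14.0
```

drive_tool --deltas '[{"hand": 1, "tx": 0, "ty": 0, "tz": 0.04, "wx": 0, "wy": 0, "wz": 0}, {"hand": 1, "tx": 0, "ty": 0, "tz": 0.04, "wx": 0, "wy": 0, "wz": 0}, {"hand": 1, "tx": 0, "ty": 0, "tz": 0, "wx": 0, "wy": 0, "wz": 0}]'

```text
time: 13.1
tool_pos: [578.1, 210.3, 113.2]
tcp_rot: [3.14, -0.001, 1.512]
contact_force: [-0.6, -0.3, 5.2]
grip_width: 14.0
```

The foot is giving way here. I'll keep pressing.

drive_tool --deltas '[{"hand": 1, "tx": 0, "ty": 0, "tz": 0.04, "wx": 0, "wy": 0, "wz": 0}, {"hand": 1, "tx": 0, "ty": 0, "tz": 0.04, "wx": 0, "wy": 0, "wz": 0}, {"hand": 1, "tx": 0, "ty": 0, "tz": 0.04, "wx": 0, "wy": 0, "wz": 0}, {"hand": 1, "tx": 0, "ty": 0, "tz": 0.03, "wx": 0, "wy": 0, "wz": 0}, {"hand": 1, "tx": 0, "ty": 0, "tz": 0, "wx": 0, "wy": 0, "wz": 0}]'

```text
time: 13.52
tool_pos: [578.2, 210.4, 107.2]
tcp_rot: [3.14, -0.001, 1.512]
contact_force: [-0.4, -1.0, 5.0]
grip_width: 14.2
```

drive_tool --deltas '[{"hand": 1, "tx": 0, "ty": 0, "tz": 0.03, "wx": 0, "wy": 0, "wz": 0}, {"hand": 1, "tx": 0, "ty": 0, "tz": 0.03, "wx": 0, "wy": 0, "wz": 0}, {"hand": 1, "tx": 0, "ty": 0, "tz": 0, "wx": 0, "wy": 0, "wz": 0}]'

```text
time: 13.77
tool_pos: [578.2, 210.4, 105.5]
tcp_rot: [3.14, -0.001, 1.512]
contact_force: [-2.7, -1.0, 9.2]
grip_width: 13.9
```

drive_tool --deltas '[{"hand": 1, "tx": 0, "ty": 0, "tz": 0.03, "wx": 0, "wy": 0, "wz": 0}, {"hand": 1, "tx": 0, "ty": 0, "tz": 0.02, "wx": 0, "wy": 0, "wz": 0}, {"hand": 1, "tx": 0, "ty": 0, "tz": 0, "wx": 0, "wy": 0, "wz": 0}]'

```text
time: 14.02
tool_pos: [578.2, 210.4, 105.5]
tcp_rot: [3.138, -0.001, 1.512]
contact_force: [-6.8, -0.8, 21.2]
grip_width: 13.7
```

drive_tool --deltas '[{"hand": 1, "tx": 0, "ty": 0, "tz": 0.02, "wx": 0, "wy": 0, "wz": 0}, {"hand": 1, "tx": 0, "ty": 0, "tz": 0.01, "wx": 0, "wy": 0, "wz": 0}, {"hand": 1, "tx": 0, "ty": 0, "tz": 0, "wx": 0, "wy": 0, "wz": 0}, {"hand": 1, "tx": 0, "ty": 0, "tz": 0, "wx": 0, "wy": 0, "wz": 0}]'

```text
time: 14.35
tool_pos: [578.2, 210.5, 105.4]
tcp_rot: [3.138, -0.001, 1.512]
contact_force: [-9.6, -1.4, 27.7]
grip_width: 13.8
```

Hard stop at z = 105.5, which is 12.1 mm below the first contact. I'll ease off, release and retreat.

drive_tool --deltas '[{"hand": 1, "tx": 0, "ty": 0, "tz": -0.05, "wx": 0, "wy": 0, "wz": 0}, {"hand": 1, "tx": 0, "ty": 0, "tz": -0.03, "wx": 0, "wy": 0, "wz": 0}, {"hand": 1, "tx": 0, "ty": 0, "tz": 0, "wx": 0, "wy": 0, "wz": 0}]'

```text
time: 14.6
tool_pos: [578.2, 210.4, 105.6]
tcp_rot: [3.14, -0.001, 1.512]
contact_force: [-3.3, -1.1, 10.8]
grip_width: 14.1
```

drive_tool --deltas '[{"hand": 0, "tx": 0, "ty": 0, "tz": 0, "wx": 0, "wy": 0, "wz": 0}, {"hand": 0, "tx": 0, "ty": 0, "tz": 0, "wx": 0, "wy": 0, "wz": 0}, {"hand": 0, "tx": 0, "ty": 0, "tz": 0, "wx": 0, "wy": 0, "wz": 0}, {"hand": 0, "tx": 0, "ty": 0, "tz": 0, "wx": 0, "wy": 0, "wz": 0}, {"hand": 0, "tx": 0, "ty": 0, "tz": 0, "wx": 0, "wy": 0, "wz": 0}, {"hand": 0, "tx": 0, "ty": 0, "tz": 0, "wx": 0, "wy": 0, "wz": 0}, {"hand": 0, "tx": 0, "ty": 0, "tz": 0, "wx": 0, "wy": 0, "wz": 0}, {"hand": 0, "tx": 0, "ty": 0, "tz": 0, "wx": 0, "wy": 0, "wz": 0}]'

```text
time: 15.27
tool_pos: [577.7, 210.2, 103.8]
tcp_rot: [-3.142, -0.0, 1.512]
contact_force: [-0.0, 0.5, 0.0]
grip_width: 45.9
```

drive_tool --deltas '[{"hand": 0, "tx": 0, "ty": 0, "tz": -0.2, "wx": 0, "wy": 0, "wz": 0}, {"hand": 0, "tx": 0, "ty": 0, "tz": -0.5, "wx": 0, "wy": 0, "wz": 0}, {"hand": 0, "tx": 0, "ty": 0, "tz": -0.7, "wx": 0, "wy": 0, "wz": 0}, {"hand": 0, "tx": 0, "ty": 0, "tz": -0.7, "wx": 0, "wy": 0, "wz": 0}, {"hand": 0, "tx": 0, "ty": 0, "tz": -0.7, "wx": 0, "wy": 0, "wz": 0}, {"hand": 0, "tx": 0, "ty": 0, "tz": -0.4, "wx": 0, "wy": 0, "wz": 0}, {"hand": 0, "tx": 0, "ty": 0, "tz": -0.2, "wx": 0, "wy": 0, "wz": 0}, {"hand": 0, "tx": 0, "ty": 0, "tz": 0, "wx": 0, "wy": 0, "wz": 0}, {"hand": 0, "tx": 0, "ty": 0, "tz": 0, "wx": 0, "wy": 0, "wz": 0}]'

```text
time: 16.02
tool_pos: [577.4, 210.1, 239.5]
tcp_rot: [-3.141, 0.0, 1.512]
contact_force: [0.3, 0.1, 0.4]
grip_width: 45.9
```

```bash
python3 - <<'E'
from h import *
o=get_obs(); print(o['time'],o['tool_pos'],o['contact_force'],o['grip_width'])
s=cv2.cvtColor(capture('scene'),cv2.COLOR_RGB2BGR); cv2.imwrite('pics/s7.png',s)
cv2.imwrite('pics/s7c.png',cv2.resize(s[150:330,190:430],None,fx=3.3,fy=3.3,interpolation=cv2.INTER_CUBIC))
S=cam('scene')
# predicted batten top centre, near bottom corner of near face if home (TCP/bay centre ~ 578,210)
for h in (13,25):
  for sx in (-33,33):
    print(h,[ (proj(S,[578+sx*.998+.06*sy,210.4-sx*.058+sy,h+108])).round(1) for sy in (-7,7)])
W=cv2.cvtColor(capture('wrist'),cv2.COLOR_RGB2BGR); cv2.imwrite('pics/w7.png',W)
E
```

```text
16.0167 [577.40827864 210.13133625 239.47436835] [0.31701091 0.08084141 0.42156073] 45.94947486975547
13 [array([261., 194.]), array([257.7, 191.8])]
13 [array([287.1, 187.4]), array([283.6, 185.3])]
25 [array([260.9, 188.8]), array([257.6, 186.6])]
25 [array([287.1, 182.3]), array([283.6, 180.3])]
```

View pics/s7c.png

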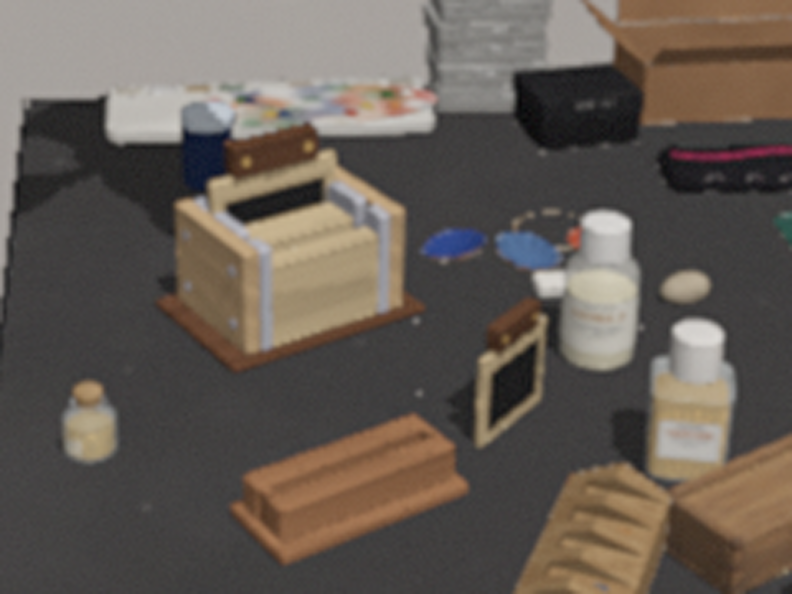

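View pics/w7.png

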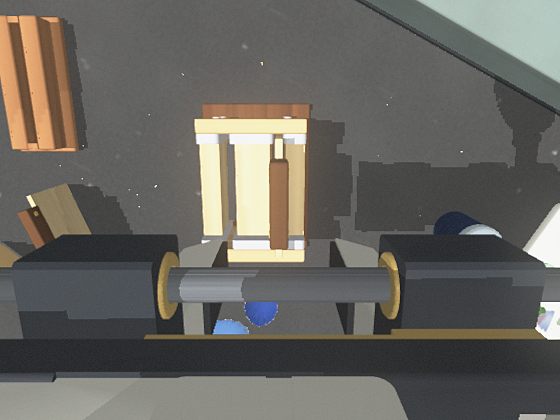

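The scene view shows the batten's front-top corners at about (259,193) and (285,188). The home position predicts (261,194) and (287,187), and a raised foot would give (261,189) and (287,182). All bottles and pots are upright, so I'm handing it in.

```bash
python3 -c "
from plant import *
close_job()"
```

```text
the job is handed in; nothing more can be done
```

The larger printing board is fully home in the bay farther to the robot's left (world +y), and I've let go of it. The job was handed in at about 16 s.

- **First bay (robot's right):** the board stopped on the foot at TCP z = 117.6 mm. It took about 25 N without giving at all, so I judged that foot jammed and pulled the board out.
- **Second bay:** the foot gave way at about 5 N, a little under the stated 8 N. The board stopped hard at z = 105.5 mm, 12.1 mm below the first contact. I pressed to about 28 N, eased off, opened the gripper and moved straight up clear.
- **Last checks:** in the scene picture the batten corners are within about 2 px of where a fully pressed board should be, and 4–6 px from the raised-foot position. The vial, pot and both bottles are upright. The contact force read about 0 after release.
- **Disagreement:** the top and wrist cameras differed by about 2–3 mm on position. I trusted the wrist view, and the board entered both bays with almost no force.

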